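# Unclip and slide the terminal cover off a power unit

## Robot

A 7-joint arm with a two-finger parallel gripper is mounted at the origin on the work surface. World frame = base frame: x ahead of the robot, y to its left, z up, the work surface at z = 0. Lengths are in mm, angles in rad, forces in N, time in s.
With the tool pointing down it reaches from about 350 to 900 mm from the base axis. Payload 8.1 kg.
Tool frame: the origin (TCP) lies between the finger pads; the fingertips stand 17 mm ahead of it and the grasp point (between the pads) lies 2 mm behind it; z points along the fingers, y is the direction in which the jaws open and shut (so a half turn about z gives the same grasp; the last joint's range is limited). The gripper opens to 92 mm and grips with 3 to 60 N. Pads are 19 mm wide; open, the fingers measure 130 mm over their backs; the gripper's body (75 mm by 190 mm) begins 47 mm behind the grasp point.
Start: joints at [-1.294, 0.434, 0.025, 1.573, -0.012, 1.134, -0.075], TCP at [231.736, 580.464, 243.742] pointing down, gripper open.
Joint ranges: [-2.62, 2.62], [-0.44, 2.09], [-1.27, 1.32], [0.08, 2.57], [-1.32, 4.46], [0.12, 2], [-2.74, 2.74]. Speed limits (rad/s): [2.22, 2.22, 3.01, 3.01, 3.14, 3.14, 3.14].

## Interface

Orientations are given as a 3x3 rotation matrix whose columns are the frame's x, y, z axes.
In Python, from workcell import bot gives the robot as it stands.
- The arm moves only by the tool arm_command, never from a script. Its argument "plan" is one flat list of numbers, 4 for each row, row after row: the shift along the tool's x, y, z in m, then the turn about the tool's z in rad. In form: [tx, ty, tz, turn, tx, ty, tz, turn, ...]. A call has 1 to 5 rows; each row shifts and turns the pose as measured when the row begins, along the tool's axes as they then stand; what a row does not reach is not made up. A row lasts 1/12 s, in which the tool goes at most 41.7 mm and 7.16 degrees, less where a joint would pass 70% of its speed; a pose out of reach is approached as far as the arm can. A call with a gripper value outside its range is refused whole. "claw" is the closure in counts, from 0 (fully open) to 255 (shut), set as the call begins (left out, the last holds). The fingers move at their own pace and stop on an object; the grip force is fixed at half the most. Time passes only in rows, so rows that do not move let the fingers close. It gives the time, the measured TCP pose, the force and the opening at its end, in the units of the state.
- bot.get_state(): the state, without advancing time (a new reading comes with each control period).
- bot.snapshot(name): name is "side" or "top"; returns the picture (384x512x3 uint8, blue, green, red); there is no depth.
- bot.calibration(name): a dict with "camera_matrix" (3x3 intrinsics, pixels), "distortion" ([k1, k2, p1, p2, k3] as OpenCV has them; the pictures are not rectified), "rvec" (rotation vector, rad) and "tvec" (3), from world to camera coordinates, as OpenCV has them. Camera axes: x right, y down, z forward; pixel columns grow to the right and rows downward; lengths in mm; the calibration is good to about 2 mm. A picture is of the moment at which its call begins. calibration takes no time and is no camera call.
- bot.finish_job(): hands the job in, once; it reports no verdict.
The state is a dict: "t": time; "qpos": joint angles; "qvel": joint speeds; "effort": joint torques, N m; "position": TCP position; "tool_rot": TCP orientation; "ft_force": force on the tool from outside, world axes, zero at the start; "torque": the same for the moment, N m; "grip_width": finger opening in mm.
Only numpy, scipy, OpenCV 4.12 (cv2) and the standard library are available. Lean on these libraries where they do the work, as an engineer would, in place of code of your own. Each camera call takes 0.05 s, during which the arm holds its last target.

## Task

On the power unit on the bench, press the snap tab all the way in, then push the released dark terminal cover back along its rails, over the tab, until it is completely off its seat (out from under the two overhanging lips) and lies flat at the heat-sink end with the terminals open. Do this by pressing and pushing only, never lifting or tipping the cover, and leave the calculator, screwdriver, capacitor and small socket around and on the unit where they are.

Things in the scene. Friction and masses are not known exactly. Their poses are not given: they have to be found in the camera images.
- housing: Power unit fixed to the bench: aluminium box 240 x 150 x 50 mm (x, y, z). Origin at the centre of its underside; z up; +x is the way the cover comes off, from the front end (x = -120 mm) to the dark finned heat sink across the rear end (x = 85 to 120 mm, top at z = 85 mm). Its deck is at z = 50 mm.
- seat (a point): On the unit, axes as the unit's: the cover's origin when seated (unit x = -60.5, y = 0, z = 60 mm). At the seat a lip overhangs each side of the cover: unit x = -98 to -28 mm, |y| = 38.5 to 50.5 mm, top z = 71 mm. Front stop at x = -105 to -100 mm, top z = 62 mm. White terminal block under the cover: x = -85 to -40 mm, up to z = 57 mm. The cover is off its seat once 70 mm beyond it.
- rail_end (a point): On the unit: the foot of the heat sink's front face between the runners (unit x = 85, y = 0, z = 60 mm), where the pushed cover's plate would stop (cover then about 108 mm from its seat). Two runners along x carry the cover, tops at z = 60 mm, 10 mm wide, centred at y = +-41 mm (72 mm free between them), with guides outside them up to z = 64 mm.
- cover: Loose sliding terminal cover, dark grey plastic, about 0.12 kg: flat plate 75 x 88 x 6 mm (x, y, z) with one upright rib on top. Origin at the centre of the plate's underside, axes as the unit's. Slides with light friction (about 1 N) and no spring; blocked while the tab stands up. Nothing stands on it.
- rib_face (a point): Where to push the cover towards the unit's +x: centre of the front face of its rib (cover x = -10, y = 0, z = 13 mm). The rib is 8 mm thick in x, 50 mm long in y and rises 14 mm above the plate (cover z = 6 to 20 mm). In front of this face lie 27 mm of flat plate, top at cover z = 6 mm.
- tab (a joint): How far the snap tab is pressed down, in m: near 0 (up to 0.002) as found, 0.014 fully in, at its stop. It needs about 5 N, has no return spring and stays where it is pressed; beyond 0.010 it is below the cover, which is then free.
- tab_top (a point): Centre of the top face of the snap tab; moves with it. Dark grey ridged block, 32 mm (unit's x) x 40 mm (unit's y), between the runners, 2 mm beyond the seated cover's edge (unit x = -21 to +11 mm, y = 0). Top at unit z = 70 mm when up (4 mm above the cover plate), 56 mm when fully in. Press straight down.
- calculator: Bystander: black pocket calculator 140 x 100 x 20 mm lying on the bench beside the unit; origin at the centre of its underside.
- screwdriver: Bystander: screwdriver lying on the bench along the unit's left (+y) side.
- capacitor: Bystander: aluminium can capacitor, 35 mm diameter, 50 mm tall, standing on the bench to the unit's left; origin at the centre of its underside.
- socket: Bystander: small steel socket, 20 mm diameter, 24 mm tall, standing loose on the unit's deck (z = 50 mm) on its left edge outside the side guide; origin at the centre of its underside.
Things that resemble listed ones, but are neither listed nor needed, are in the scene too. Of the things that look like the cover, the largest one is meant.

How it is judged:
By the outcome, as a careful person would: the job done as asked, in the order asked, and still so for the second after the job is handed in, with the robot touching nothing.
It also fails if it takes over 45 s, if anything falls off the work surface, if the arm or the gripper's body presses on something with over 40 N, if the wrist force passes 120 N, or if a joint passes its speed limit or range.

## Working session

There is one attempt and no reset: what is moved stays moved. The work goes in short steps, Python scripts to look and compute and a tool call to move; the robot and the scene stay as the last step left them, time stands still between calls to the robot, and variables do not carry over. Pictures are saved under pics/ and viewed, and the job is handed in when it is done.

Besides the shell and the picture viewer there is one more tool, called after "Request:" as a command line: name --argument value ..., lists and objects as JSON in quotes. arm_command: Moves the arm, as the interface text tells. Its arguments: {"type":"object","properties":{"plan":{"type":"array"},"claw":{"type":"number"}},"required":["plan"]}

```bash
mkdir -p pics; ls
python3 - <<'E'
from workcell import bot
import cv2,numpy as np
for n in("side","top"):
    cv2.imwrite(f"pics/{n}0.png",bot.snapshot(n)); c=bot.calibration(n);print(n,c)
    R=cv2.Rodrigues(np.array(c["rvec"],float))[0];print(-R.T@np.array(c["tvec"],float).ravel())
s=bot.get_state();print(s)
E
```

```text
pics
side {'camera_matrix': array([[372.1487922 ,   0.        , 262.31245056],
       [  0.        , 372.1487922 , 195.69409444],
       [  0.        ,   0.        ,   1.        ]]), 'distortion': array([-0.0285344,  0.       ,  0.       ,  0.       ,  0.       ]), 'rvec': array([ 2.1595122 , -0.28838401,  0.14551241]), 'tvec': array([-474.73399342,  156.28634957,  593.85182455])}
[ 356.19267204 -510.20195727  463.9811637 ]
top {'camera_matrix': array([[422.5947979 ,   0.        , 255.92303097],
       [  0.        , 422.5947979 , 197.93706058],
       [  0.        ,   0.        ,   1.        ]]), 'distortion': array([-0.13480903,  0.        ,  0.        ,  0.        ,  0.        ]), 'rvec': array([ 2.1085232 , -2.12818067,  0.16468979]), 'tvec': array([ 81.41303649, 522.08489087, 982.15525956])}
[ 340.99274568   54.4878618  1060.46437468]
{'t': 0.1, 'qpos': array([-1.29361171,  0.43515775,  0.02498196,  1.57396224, -0.01159147,
        1.13397639, -0.07506432]), 'qvel': array([-0.0001646 , -0.00154618,  0.00034443, -0.00306034, -0.00037144,
       -0.00034757, -0.00012832]), 'effort': array([ 2.23388437e-03, -6.69127250e+01,  9.87380818e-01, -3.15140963e+01,
       -6.05928199e-02,  3.73189535e-02,  8.39909944e-05]), 'position': array([231.60233408, 580.06917449, 243.03772564]), 'tool_rot': array([[-9.28730721e-01,  3.70754781e-01, -3.75194571e-04],
       [ 3.70754946e-01,  9.28729812e-01, -1.30606570e-03],
       [-1.35775720e-04, -1.35208858e-03, -9.99999077e-01]]), 'ft_force': array([-0.44627269, -0.21723808,  0.75000546]), 'torque': array([0.02570617, 0.01900559, 0.0001668 ]), 'grip_width': 91.58709508814046}
```

View pics/side0.png

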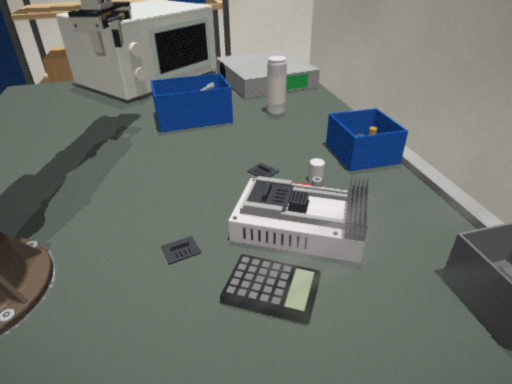

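View pics/top0.png

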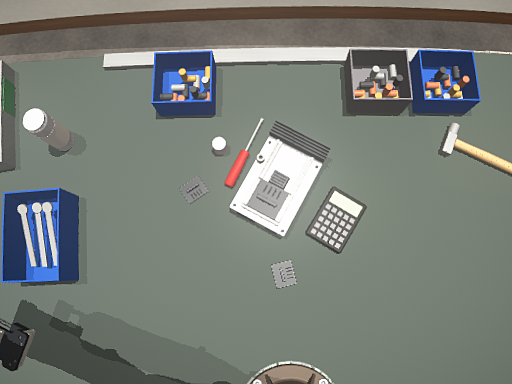

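Side view: the unit spans about (235–368, 180–250), with the calculator in front of it. Top view: the unit spans about (230–328, 122–236), with the fins at upper right. I'll enlarge both to pick points.

Run:
```python
import cv2
a=cv2.imread("pics/top0.png")[110:245,205:345];cv2.imwrite("pics/t1.png",cv2.resize(a,None,fx=4.4,fy=4.4,interpolation=cv2.INTER_CUBIC)[:600])
a=cv2.imread("pics/side0.png")[150:265,222:382];cv2.imwrite("pics/s1.png",cv2.resize(a,None,fx=5,fy=5,interpolation=cv2.INTER_CUBIC))
```

```text
(no output)
```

View pics/t1.png

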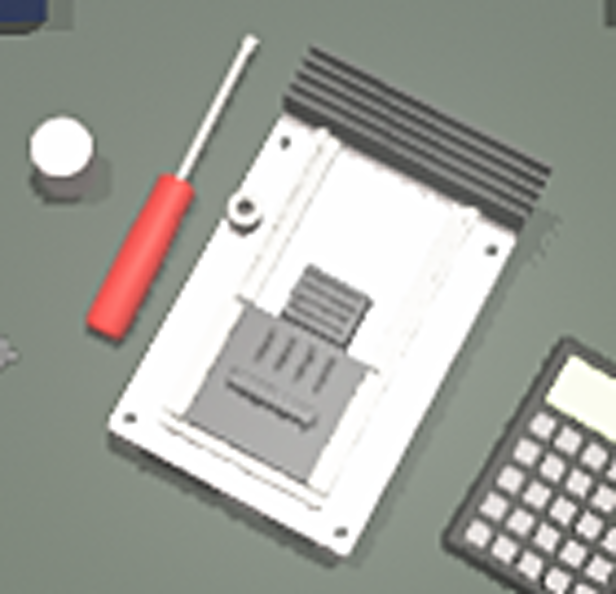

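View pics/s1.png

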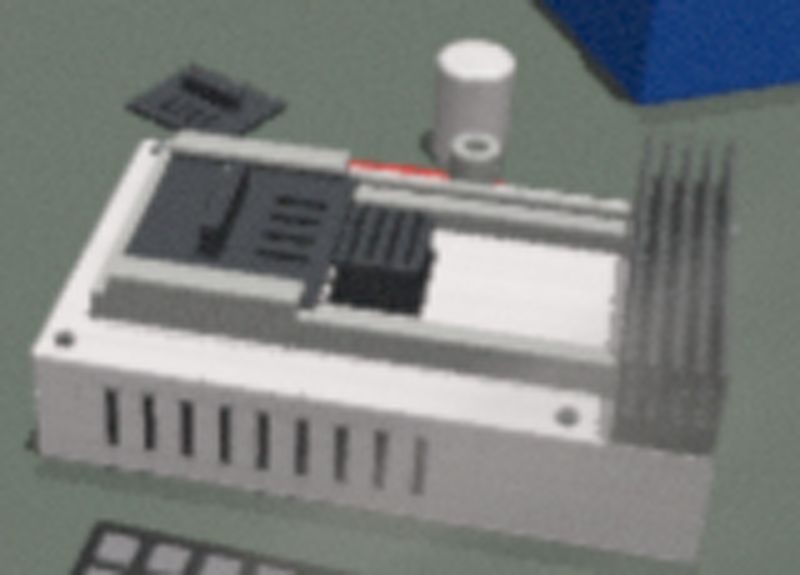

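```bash
cat > h.py <<'E'
import numpy as np,cv2
from scipy.optimize import least_squares
from workcell import bot
C={n:bot.calibration(n) for n in("side","top")}
def proj(n,P):
    c=C[n];return cv2.projectPoints(np.array(P,float).reshape(-1,3),c["rvec"],c["tvec"],c["camera_matrix"],c["distortion"])[0][:,0]
def U2W(p,P):
    x,y,a=p[:3];c,s=np.cos(a),np.sin(a);P=np.array(P,float).reshape(-1,3)
    return np.c_[x+c*P[:,0]-s*P[:,1],y+s*P[:,0]+c*P[:,1],P[:,2]]
E
python3 - <<'E'
from h import *
T=[((-120,75,50),(108,427)),((-120,-75,50),(348,556)),((85,75,50),(283,108)),((85,-75,50),(517,238)),
((-21,20,70),(283,313)),((11,20,70),(310,265)),((11,-20,70),(372,300)),((-21,-20,70),(345,347)),((-98,38.5,66),(185,418)),((-98,-38.5,66),(310,487))]
S=[((-120,-75,50),(35,355)),((-120,-75,0),(38,450)),((-120,75,50),(150,140)),((120,-75,0),(697,562)),((120,-75,50),(713,455)),((85,-75,50),(610,443)),((11,-20,70),(432,270)),((-21,-20,70),(332,262)),((11,20,70),(430,210)),((-21,20,70),(355,203))]
tm=np.array([a for a,_ in T]);tp=(np.array([b for _,b in T])+.5)/4.4-.5+[205,110]
sm=np.array([a for a,_ in S]);sp=(np.array([b for _,b in S])+.5)/5-.5+[222,150]
def r(p,w=(1,1)):return np.r_[w[0]*(proj("top",U2W(p,tm))-tp).ravel(),w[1]*(proj("side",U2W(p,sm))-sp).ravel()]
for w in((1,0),(0,1),(1,1)):
    q=least_squares(lambda p:r(p,w),[440,30,-.5],loss="soft_l1",x_scale=[10,10,.1]);print(w,q.x.round(3))
print(r(q.x).reshape(-1,2).round(1).tolist())
p=q.x
np.save("p.npy",p)
ims={n:cv2.imread(f"pics/{n}0.png") for n in C}
B=lambda x0,x1,y0,y1,z:[(x0,y0,z),(x1,y0,z),(x1,y1,z),(x0,y1,z)]
for n,o,f in(("top",(205,110),4.4),("side",(222,150),5)):
    im=ims[n][o[1]:o[1]+(135 if n=="top" else 115),o[0]:o[0]+(140 if n=="top" else 160)];im=cv2.resize(im,None,fx=f,fy=f,interpolation=cv2.INTER_CUBIC)
    for b in(B(-120,120,-75,75,50),B(-21,11,-20,20,70),B(-98,-23,-44,44,66),B(85,120,-75,75,85),B(-70.5,-62.5,-25,25,80)):
        u=((proj(n,U2W(p,b))-o+.5)*f-.5).round().astype(int);cv2.polylines(im,[u],True,(0,0,255),1)
    cv2.imwrite(f"pics/{n}_fit.png",im[:600])
E
```

```text
(1, 0) [ 5.69394e+02  1.78680e+01 -5.08000e-01]
(0, 1) [ 5.72726e+02  1.89770e+01 -5.10000e-01]
(1, 1) [ 5.71167e+02  1.82120e+01 -5.03000e-01]
[[-0.1, -0.2], [0.1, -0.3], [-0.1, 0.9], [0.4, -1.3], [-0.6, -0.9], [-0.4, -1.4], [0.2, -1.7], [0.1, -0.9], [-0.3, -0.1], [-0.2, -0.7], [-1.3, -0.0], [-0.4, 2.0], [-2.1, -0.1], [-0.6, 1.0], [0.7, 0.8], [-0.0, 0.0], [-2.7, 0.3], [-0.1, -0.5], [0.8, 0.2], [-0.9, -0.5]]
```

View pics/top_fit.png

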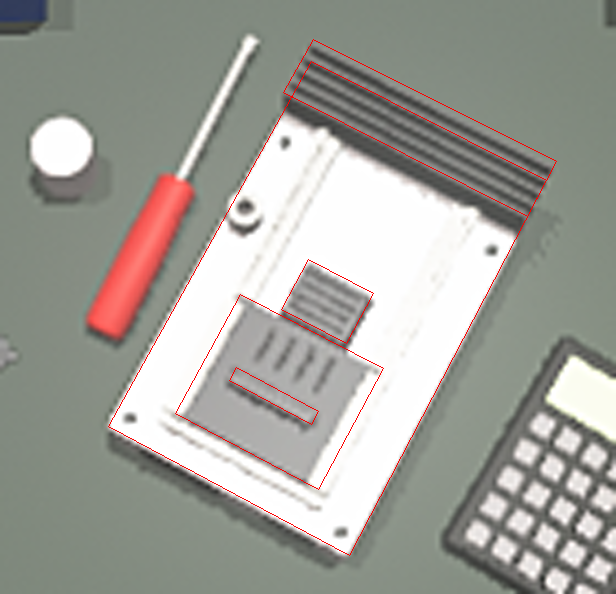

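View pics/side_fit.png

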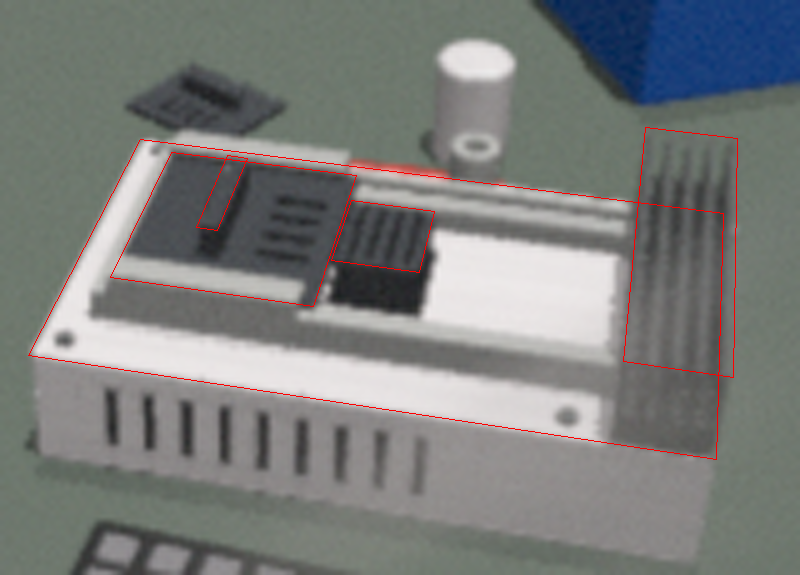

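```bash
cat >> h.py <<'E'
POSE=np.array([570,18.2,-.507])
def where():
    s=bot.get_state();p=s["position"];R=np.array(s["tool_rot"])
    c,sn=np.cos(POSE[2]),np.sin(POSE[2]);Ru=np.array([[c,-sn,0],[sn,c,0],[0,0,1]])
    u=Ru.T@(p-[POSE[0],POSE[1],0]); 
    print("t",round(s["t"],2),"tip in unit",(u-[0,0,17]).round(1),"F_unit",(Ru.T@s["ft_force"]).round(1),"w",round(s["grip_width"],1))
    ty=R[:,1];print("turn needed",round(np.arctan2(ty[0],ty[1])*-1-POSE[2],4),"tilt",(R[:,2]).round(4))
    return s,u,R,Ru
def togo(tip):
    s,u,R,Ru=where();d=Ru@(np.array(tip)+[0,0,17]-u);print("tool shift mm",(R.T@d).round(1))
E
python3 -c "
from h import *
togo([-5,0,170])
# bottle location
for n in C: print(n)
"
```

```text
t 0.1 tip in unit [-568.6  326.9  226. ] F_unit [-0.3 -0.4  0.8] w 91.6
turn needed 0.1272 tilt [-4.0e-04 -1.3e-03 -1.0e+00]
tool shift mm [-517.6 -395.7   56.6]
side
top
```

Request:
arm_command --plan '[0, 0, 0, 0.12, -0.034, -0.02, 0, 0, -0.034, -0.02, 0, 0, -0.034, -0.02, 0, 0, -0.034, -0.02, 0, 0]' --claw 255

```text
t: 0.52
position: [305.9, 447.5, 239.3]
tool_rot: [[-0.881, 0.473, -0.006], [0.473, 0.881, -0.002], [0.004, -0.004, -1.0]]
ft_force: [0.6, -0.0, 0.3]
grip_width: 62.8
```

```bash
python3 -c "
from h import *
togo([-5,0,170])"
```

```text
t 0.52 tip in unit [-439.3  247.1  222.3] F_unit [0.5 0.3 0.3] w 62.8
turn needed 0.0146 tilt [-0.006  -0.0017 -1.    ]
tool shift mm [-430.9 -253.2   51.5]
```

Request:
arm_command --plan '[-0.035, -0.021, 0, 0.014, -0.035, -0.021, 0, 0, -0.035, -0.021, 0, 0, -0.035, -0.021, 0, 0, -0.035, -0.021, 0, 0]'

```text
t: 0.93
position: [408.3, 265.4, 237.8]
tool_rot: [[-0.875, 0.484, -0.008], [0.484, 0.875, -0.003], [0.005, -0.006, -1.0]]
ft_force: [0.2, 0.6, 0.4]
grip_width: 30.3
```

Request:
arm_command --plan '[-0.035, -0.021, 0, 0, -0.035, -0.021, 0, 0, -0.035, -0.021, 0, 0, -0.035, -0.021, 0, 0, -0.035, -0.021, 0, 0]'

```text
t: 1.35
position: [510.0, 83.6, 237.3]
tool_rot: [[-0.876, 0.483, -0.009], [0.483, 0.876, -0.003], [0.006, -0.007, -1.0]]
ft_force: [1.0, 1.7, 0.7]
grip_width: 0.9
```

```bash
python3 -c "
from h import *
togo([-5,0,120])"
```

```text
t 1.35 tip in unit [-84.3  28.  220.3] F_unit [0.1 2.  0.7] w 0.9
turn needed 0.0031 tilt [-0.0087 -0.0028 -1.    ]
tool shift mm [-79.8 -27.6 100. ]
```

Request:
arm_command --plan '[-0.035, -0.012, 0, 0.003, -0.03, -0.01, 0.02, 0, -0.008, -0.003, 0.03, 0, 0, 0, 0.025, 0, 0, 0, 0, 0]'

```text
t: 1.77
position: [567.6, 9.7, 160.7]
tool_rot: [[-0.867, 0.498, -0.002], [0.498, 0.867, -0.008], [-0.002, -0.008, -1.0]]
ft_force: [-1.1, 0.5, -0.6]
grip_width: 0.5
```

Run:
```python
from h import *
for n,o in(("top",(205,110)),("side",(222,100))):
    a=bot.snapshot(n);cv2.imwrite(f"pics/{n}2.png",cv2.resize(a[o[1]:o[1]+(135 if n=='top' else 150),o[0]:o[0]+(140 if n=='top' else 160)],None,fx=4,fy=4,interpolation=cv2.INTER_CUBIC))
togo([-5,0,75])
```

```text
t 1.87 tip in unit [  2.8  -6.9 147.6] F_unit [-0.2  0.2  0.9] w 0.3
turn needed -0.0133 tilt [ 0.0017 -0.0066 -1.    ]
tool shift mm [ 8.3  7.1 72.5]
```

View pics/top2.png

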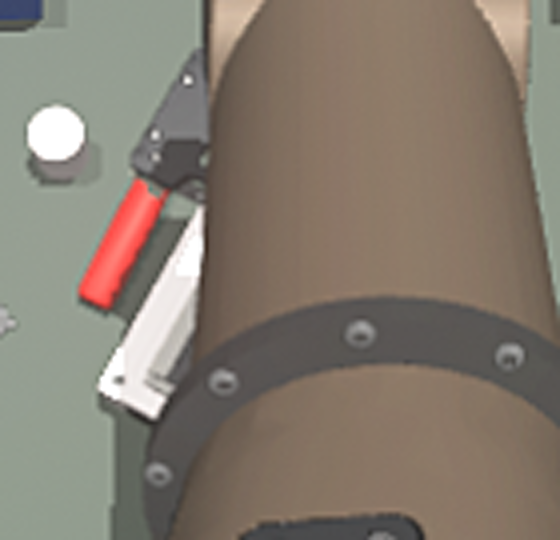

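View pics/side2.png

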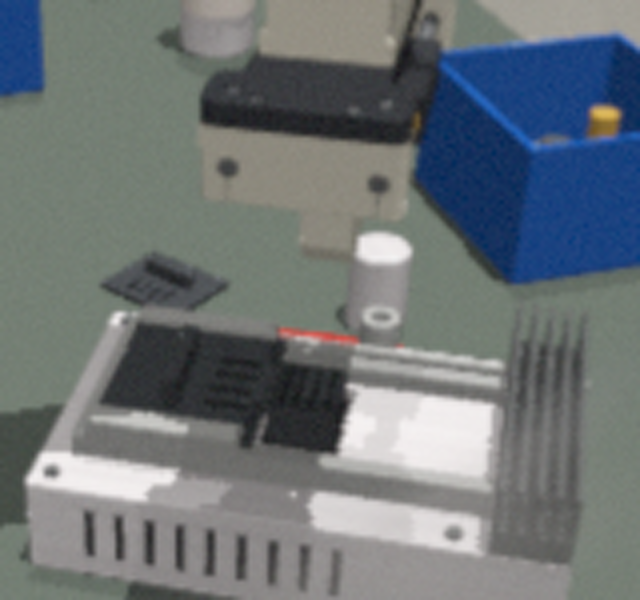

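Side view: fingers are closed and hovering over the unit with the tip at about (325, 250) in the crop. In the top view the arm hides the unit. Next I correct the offset and descend.

Request:
arm_command --plan '[0.008, 0.007, 0, -0.013, 0, 0, 0.025, 0, 0, 0, 0.02, 0, 0, 0, 0.01, 0, 0, 0, 0, 0]'

```text
t: 2.28
position: [568.9, 29.3, 116.7]
tool_rot: [[-0.879, 0.476, 0.013], [0.476, 0.879, -0.001], [-0.012, 0.006, -1.0]]
ft_force: [0.1, 0.7, -0.1]
grip_width: 0.5
```

Run:
```python
from h import *
for n,o in(("side",(222,100)),):
    a=bot.snapshot(n);a=cv2.resize(a[o[1]:o[1]+150,o[0]:o[0]+160],None,fx=4,fy=4,interpolation=cv2.INTER_CUBIC)
    cv2.imwrite(f"pics/{n}3.png",a)
togo([-5,0,75])
```

```text
t 2.33 tip in unit [ -6.    9.6 100.6] F_unit [-0.3 -0.1  0.9] w 0.4
turn needed 0.0107 tilt [ 1.440e-02 -3.000e-04 -9.999e-01]
tool shift mm [-0.6 -9.8 25.5]
```

View pics/side3.png

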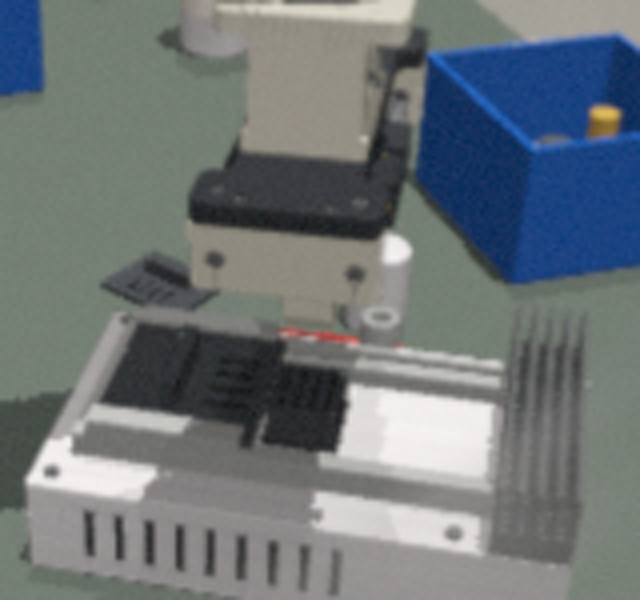

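Request:
arm_command --plan '[0, -0.005, 0, 0.005, 0, 0, 0, 0, 0, 0, 0, 0]'

```text
t: 2.58
position: [568.2, 26.3, 121.3]
tool_rot: [[-0.878, 0.479, 0.019], [0.479, 0.878, 0.001], [-0.016, 0.01, -1.0]]
ft_force: [0.1, -0.0, 1.5]
grip_width: 0.2
```

Run:
```python
from h import *
togo([-5,0,75])
for i in range(4): bot.snapshot("side"); togo([-5,0,75])
```

```text
t 2.58 tip in unit [ -5.5   6.3 104.3] F_unit [0.1 0.  1.5] w 0.2
turn needed 0.0075 tilt [ 0.0186  0.001  -0.9998]
tool shift mm [ 0.  -6.5 29.2]
t 2.63 tip in unit [ -5.3   6.1 104.4] F_unit [ 0.6  0.1 -0.7] w 0.6
turn needed 0.0072 tilt [ 1.890e-02  8.000e-04 -9.998e-01]
tool shift mm [ 0.2 -6.4 29.3]
t 2.68 tip in unit [ -5.3   6.  104.1] F_unit [-1.4 -0.1  0.1] w 0.5
turn needed 0.0071 tilt [ 1.870e-02  8.000e-04 -9.998e-01]
tool shift mm [ 0.2 -6.3 29. ]
t 2.73 tip in unit [ -5.5   6.  103.8] F_unit [ 0.1  0.1 -0.5] w 0.1
turn needed 0.0072 tilt [ 1.820e-02  7.000e-04 -9.998e-01]
tool shift mm [ 0.  -6.3 28.7]
t 2.78 tip in unit [ -5.5   5.9 103.6] F_unit [ 0.1  0.1 -0. ] w 0.4
turn needed 0.0071 tilt [ 1.780e-02  6.000e-04 -9.998e-01]
tool shift mm [-0.1 -6.2 28.5]
```

Request:
arm_command --plan '[0, -0.006, 0.005, 0.007, 0, 0, 0.012, 0, 0, 0, 0.005, 0, 0, 0, 0, 0]'

```text
t: 3.12
position: [565.4, 19.5, 97.7]
tool_rot: [[-0.873, 0.487, 0.019], [0.487, 0.873, 0.0], [-0.016, 0.01, -1.0]]
ft_force: [-0.1, 0.1, -0.5]
grip_width: 0.7
```

Run:
```python
from h import *
for i in range(3): a=bot.snapshot("side"); togo([-5,0,75])
o=(222,100)
a=cv2.resize(a[o[1]:o[1]+150,o[0]:o[0]+160],None,fx=4,fy=4,interpolation=cv2.INTER_CUBIC)
cv2.imwrite(f"pics/side4.png",a)
```

```text
t 3.17 tip in unit [-4.6 -1.1 80.9] F_unit [ 0.  -0.3 -0.3] w 0.8
turn needed -0.0017 tilt [ 1.880e-02  5.000e-04 -9.998e-01]
tool shift mm [0.5 1.1 5.9]
t 3.22 tip in unit [-4.4 -0.8 81.4] F_unit [-0.   0.5  0.9] w 0.9
turn needed -0.0014 tilt [ 1.960e-02  7.000e-04 -9.998e-01]
tool shift mm [0.7 0.7 6.4]
t 3.27 tip in unit [-4.2 -0.4 81.8] F_unit [ 0.4 -0.6 -0.3] w 0.4
turn needed -0.0012 tilt [ 2.020e-02  9.000e-04 -9.998e-01]
tool shift mm [0.9 0.4 6.8]
```

View pics/side4.png

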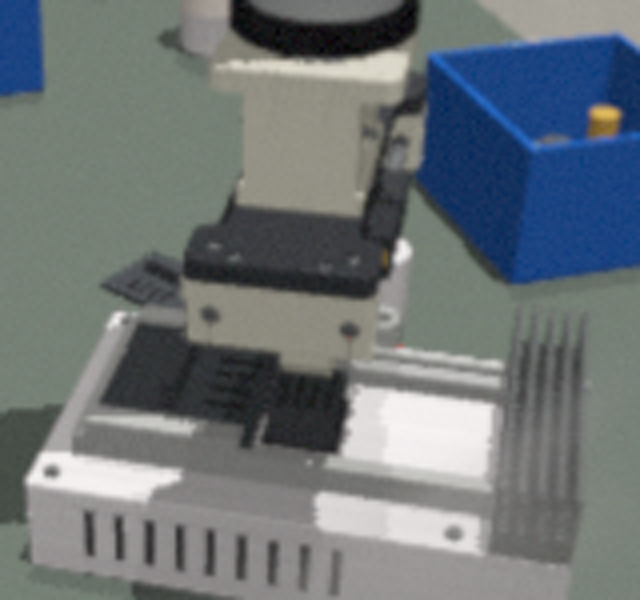

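Side view: the fingertip bottom (280–340, 372) sits over the tab (265–350). Pressing now.

Request:
arm_command --plan '[0, 0, 0.006, 0, 0, 0, 0.006, 0, 0, 0, 0.006, 0, 0, 0, 0.005, 0]'

```text
t: 3.6
position: [567.8, 19.9, 76.1]
tool_rot: [[-0.873, 0.486, 0.023], [0.487, 0.874, 0.002], [-0.02, 0.013, -1.0]]
ft_force: [-2.5, -0.2, 5.5]
grip_width: 0.7
```

```bash
python3 -c "
from h import *
togo([-5,0,56])"
```

```text
t 3.6 tip in unit [-2.8  0.4 59.1] F_unit [-2.1 -1.4  5.5] w 0.7
turn needed -0.001 tilt [ 0.0233  0.0015 -0.9997]
tool shift mm [ 2.3 -0.5  3.1]
```

Request:
arm_command --plan '[0.001, 0, 0.004, 0, 0, 0, 0.004, 0, 0, 0, 0.004, 0, 0, 0, 0.004, 0]'

```text
t: 3.93
position: [567.9, 19.9, 72.6]
tool_rot: [[-0.872, 0.488, 0.027], [0.489, 0.872, 0.007], [-0.02, 0.02, -1.0]]
ft_force: [-20.8, -0.7, 58.8]
grip_width: 0.5
```

```bash
python3 -c "
from h import *
togo([-5,0,56])"
```

```text
t 3.93 tip in unit [-2.6  0.4 55.6] F_unit [-17.9 -10.7  58.8] w 0.5
turn needed -0.0034 tilt [ 0.0269  0.0074 -0.9996]
tool shift mm [ 2.4 -0.4 -0.5]
```

Tab is at its stop (tip z 55.6, 59 N). Retracting, then moving to the front of the rib.

Request:
arm_command --plan '[0, 0, -0.006, 0, 0, 0, -0.014, 0, 0, 0, -0.018, 0, 0.01, 0, -0.005, 0, 0, 0, 0, 0]'

```text
t: 4.35
position: [557.4, 24.8, 117.9]
tool_rot: [[-0.872, 0.489, 0.029], [0.49, 0.872, 0.009], [-0.021, 0.022, -1.0]]
ft_force: [-0.9, 0.7, 0.3]
grip_width: 0.5
```

Run:
```python
from h import *
a=bot.snapshot("side"); togo([-90,0,105])
o=(222,100)
a=cv2.resize(a[o[1]:o[1]+150,o[0]:o[0]+160],None,fx=4,fy=4,interpolation=cv2.INTER_CUBIC)
cv2.imwrite(f"pics/side5.png",a)
```

```text
t 4.4 tip in unit [-13.1  -0.4 100.8] F_unit [1.2 0.1 0.4] w 0.5
turn needed -0.0045 tilt [ 0.0302  0.0086 -0.9995]
tool shift mm [76.8  0.1 -5.9]
```

View pics/side5.png

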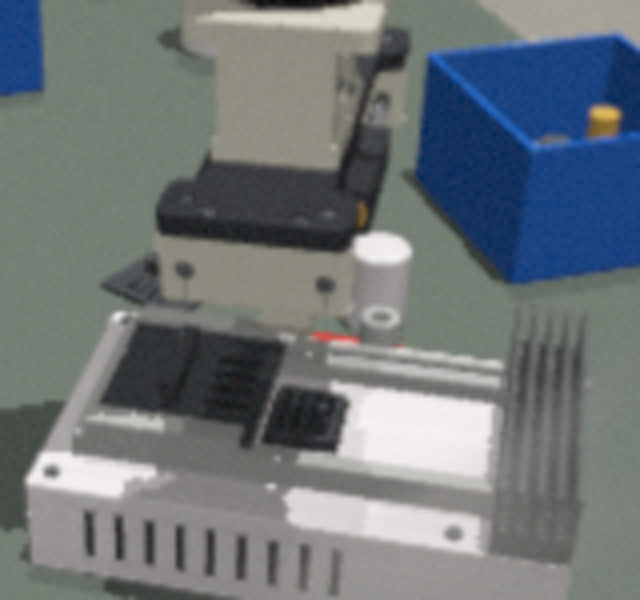

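Side view: the tab at (265–350, 390–450) is now low, with its side faces no longer visible. Moving to the rib's front.

Request:
arm_command --plan '[0.02, 0, 0, 0, 0.025, 0, 0, 0, 0.02, 0, 0, 0, 0.006, 0, 0, 0, 0, 0, 0, 0]'

```text
t: 4.82
position: [493.1, 59.5, 111.2]
tool_rot: [[-0.872, 0.489, 0.027], [0.49, 0.872, 0.006], [-0.021, 0.019, -1.0]]
ft_force: [0.3, -0.3, 0.2]
grip_width: 0.2
```

Run:
```python
from h import *
a=bot.snapshot("side"); togo([-87.5,0,72])
```

```text
t 4.87 tip in unit [-86.7  -1.2  94.3] F_unit [ 0.1 -0.1  0.1] w 0.0
turn needed -0.0047 tilt [ 0.0273  0.006  -0.9996]
tool shift mm [ 1.3  0.8 22.2]
```

Request:
arm_command --plan '[0.002, 0.001, 0.007, -0.004, 0, 0, 0.007, 0, 0, 0, 0.004, 0, 0, 0, 0, 0]'

```text
t: 5.2
position: [496.0, 59.7, 90.6]
tool_rot: [[-0.873, 0.487, 0.029], [0.487, 0.873, 0.005], [-0.023, 0.018, -1.0]]
ft_force: [-0.6, -0.2, 0.4]
grip_width: -0.1
```

Run:
```python
from h import *
for i in range(2): a=bot.snapshot("side"); togo([-87.5,0,71])
o=(222,100)
a=cv2.resize(a[o[1]:o[1]+150,o[0]:o[0]+160],None,fx=4,fy=4,interpolation=cv2.INTER_CUBIC)
cv2.imwrite(f"pics/side6.png",a)
```

```text
t 5.25 tip in unit [-84.7   0.3  73.9] F_unit [-0.2 -0.8  0.4] w 0.5
turn needed -0.0023 tilt [ 0.0295  0.0047 -0.9996]
tool shift mm [ 2.8 -0.3  2.8]
t 5.3 tip in unit [-84.8   0.4  74.4] F_unit [-0.2  0.1  0. ] w 0.8
turn needed -0.0021 tilt [ 0.0299  0.0049 -0.9995]
tool shift mm [ 2.8 -0.5  3.3]
```

View pics/side6.png

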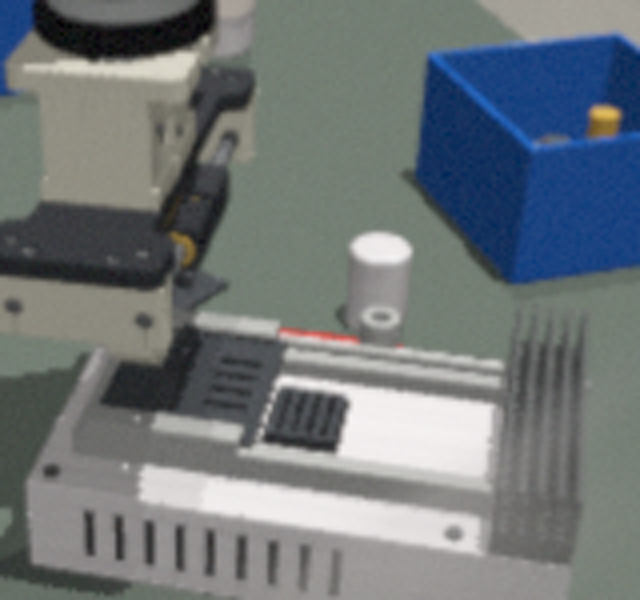

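Side view: the finger (tip edge at about x 105–168, row 360) is in front of the rib and clear of it. Lowering 3 mm and starting the push.

Request:
arm_command --plan '[0, 0, 0.003, 0, -0.005, 0, 0.001, 0, -0.007, 0, 0, 0, -0.008, 0, 0, 0]'

```text
t: 5.63
position: [514.1, 49.8, 87.5]
tool_rot: [[-0.873, 0.487, 0.029], [0.487, 0.873, 0.005], [-0.023, 0.019, -1.0]]
ft_force: [0.3, 0.6, 0.5]
grip_width: 0.5
```

```bash
python3 -c "
from h import *
togo([12,0,72])"
```

```text
t 5.63 tip in unit [-64.2   0.4  70.5] F_unit [-0.1  0.7  0.5] w 0.5
turn needed -0.0013 tilt [ 0.0288  0.0054 -0.9996]
tool shift mm [-76.2  -0.3   0.2]
```

Run:
```python
from h import *
a=bot.snapshot("side"); togo([12,0,72])
o=(222,100)
a=cv2.resize(a[o[1]:o[1]+150,o[0]:o[0]+160],None,fx=4,fy=4,interpolation=cv2.INTER_CUBIC)
cv2.imwrite(f"pics/side7.png",a)
```

```text
t 5.68 tip in unit [-61.9   0.4  70.9] F_unit [2.1 0.6 0.2] w 0.4
turn needed -0.0025 tilt [ 0.0311  0.0048 -0.9995]
tool shift mm [-73.9  -0.2   0.7]
```

View pics/side7.png

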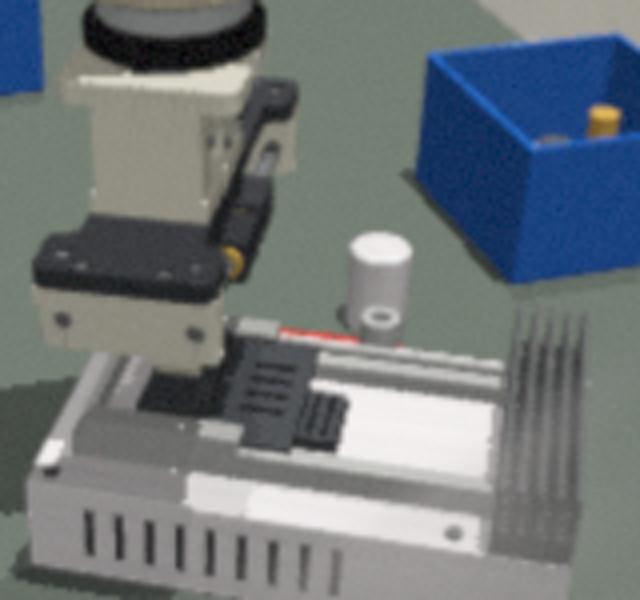

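Side view: the cover is sliding over the tab, with its edge now at about x 320 in the crop. Continuing the push.

Request:
arm_command --plan '[-0.008, 0, 0.001, 0, -0.009, 0, 0, 0, -0.009, 0, 0, 0, -0.008, 0, 0, 0]'

```text
t: 6.02
position: [548.7, 30.4, 87.9]
tool_rot: [[-0.872, 0.488, 0.031], [0.488, 0.873, 0.005], [-0.025, 0.02, -1.0]]
ft_force: [0.1, 0.7, -0.7]
grip_width: 0.5
```

```bash
python3 -c "
from h import *
togo([12,0,72])"
```

```text
t 6.02 tip in unit [-24.6   0.3  70.9] F_unit [-0.3  0.7 -0.7] w 0.5
turn needed -0.0025 tilt [ 0.0312  0.005  -0.9995]
tool shift mm [-36.6  -0.2  -0.2]
```

Request:
arm_command --plan '[-0.008, 0, 0, 0, -0.008, 0, 0, 0, -0.007, 0, 0, 0, -0.005, 0, 0, 0, -0.002, 0, 0, 0]'

```text
t: 6.43
position: [579.7, 12.3, 88.8]
tool_rot: [[-0.872, 0.489, 0.033], [0.49, 0.872, 0.004], [-0.026, 0.02, -0.999]]
ft_force: [-0.9, 0.5, -1.6]
grip_width: 0.6
```

Run:
```python
from h import *
togo([12,0,72])
a=bot.snapshot("side"); togo([12,0,72])
o=(222,100)
a=cv2.resize(a[o[1]:o[1]+150,o[0]:o[0]+160],None,fx=4,fy=4,interpolation=cv2.INTER_CUBIC)
cv2.imwrite(f"pics/side8.png",a)
```

```text
t 6.43 tip in unit [11.3 -0.4 71.8] F_unit [-1.  -0.  -1.6] w 0.6
turn needed -0.0044 tilt [ 0.0325  0.0042 -0.9995]
tool shift mm [-0.7  0.4 -0.2]
t 6.48 tip in unit [11.4 -0.5 71.8] F_unit [1.3 0.5 0.7] w 0.5
turn needed -0.0046 tilt [ 0.0327  0.004  -0.9995]
tool shift mm [-0.6  0.5 -0.2]
```

View pics/side8.png

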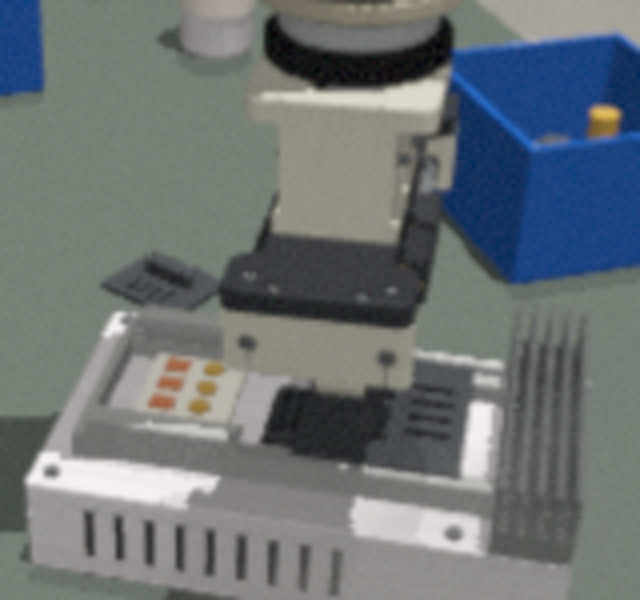

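Side view: terminals are open and the cover is well past the lips (about 91 mm). There is still a gap to the heat sink, so I'll push about 12 mm more, then back off and rise.

Request:
arm_command --plan '[-0.005, 0, 0, 0, -0.005, 0, 0, 0, -0.001, 0, 0, 0]'

```text
t: 6.73
position: [589.4, 7.0, 89.0]
tool_rot: [[-0.872, 0.489, 0.032], [0.489, 0.872, 0.005], [-0.025, 0.019, -0.999]]
ft_force: [-0.5, -0.3, 0.5]
grip_width: 0.5
```

Run:
```python
from h import *
togo([23,0,72])
bot.snapshot("side"); togo([23,0,72])
```

```text
t 6.73 tip in unit [22.4 -0.3 72. ] F_unit [-0.3 -0.5  0.5] w 0.5
turn needed -0.0037 tilt [ 0.0316  0.0045 -0.9995]
tool shift mm [-0.6  0.4 -0. ]
t 6.78 tip in unit [22.4 -0.4 72. ] F_unit [ 0.7 -0.1 -0.6] w 0.6
turn needed -0.0038 tilt [ 0.0317  0.0045 -0.9995]
tool shift mm [-0.6  0.4 -0. ]
```

Request:
arm_command --plan '[0.005, 0, 0, 0, 0.003, 0, -0.01, 0, 0, 0, -0.025, 0, 0, 0, -0.03, 0, 0, 0, -0.03, 0]'

```text
t: 7.2
position: [573.0, 11.7, 181.8]
tool_rot: [[-0.872, 0.488, 0.018], [0.488, 0.873, 0.003], [-0.015, 0.012, -1.0]]
ft_force: [1.0, 1.3, 0.1]
grip_width: 0.6
```

Request:
arm_command --plan '[0.03, 0.015, -0.03, 0, 0.03, 0.02, -0.02, 0, 0.035, 0.02, 0, 0, 0.035, 0.02, 0, 0, 0.035, 0.02, 0, 0]'

```text
t: 7.62
position: [479.5, 168.7, 240.6]
tool_rot: [[-0.864, 0.503, 0.037], [0.503, 0.864, 0.004], [-0.03, 0.022, -0.999]]
ft_force: [1.4, 0.8, -1.7]
grip_width: 0.5
```

Request:
arm_command --plan '[0.035, 0.02, 0, 0, 0.035, 0.02, 0, 0, 0.035, 0.02, 0, 0, 0.015, 0.01, 0, 0, 0, 0, 0, 0]'

```text
t: 8.03
position: [399.3, 301.1, 243.8]
tool_rot: [[-0.87, 0.492, 0.039], [0.492, 0.87, 0.012], [-0.029, 0.03, -0.999]]
ft_force: [0.4, -0.8, -0.4]
grip_width: 0.5
```

Run:
```python
from h import *
for n in C:
    a=bot.snapshot(n);cv2.imwrite(f"pics/{n}9.png",a)
where()
p=POSE
B=lambda x0,x1,y0,y1,z:[(x0,y0,z),(x1,y0,z),(x1,y1,z),(x0,y1,z)]
for n,o,f in(("top",(205,110),4.4),("side",(222,150),5)):
    im=cv2.imread(f"pics/{n}9.png")[o[1]:o[1]+(135 if n=="top" else 115),o[0]:o[0]+(140 if n=="top" else 160)];im=cv2.resize(im,None,fx=f,fy=f,interpolation=cv2.INTER_CUBIC)
    d=102
    for b in(B(-98+d,-23+d,-44,44,66),):
        u=((proj(n,U2W(p,b))-o+.5)*f-.5).round().astype(int);cv2.polylines(im,[u],True,(0,0,255),1)
    cv2.imwrite(f"pics/{n}9z.png",im[:600])
```

```text
t 8.13 tip in unit [-283.   162.6  226.7] F_unit [ 1.5 -0.   0.4] w 0.0
turn needed -0.011 tilt [ 0.04    0.0103 -0.9991]
```

View pics/top9z.png

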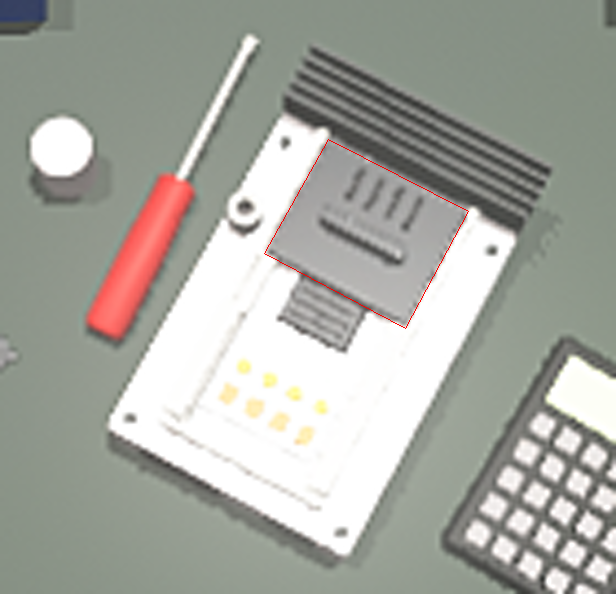

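View pics/side9z.png

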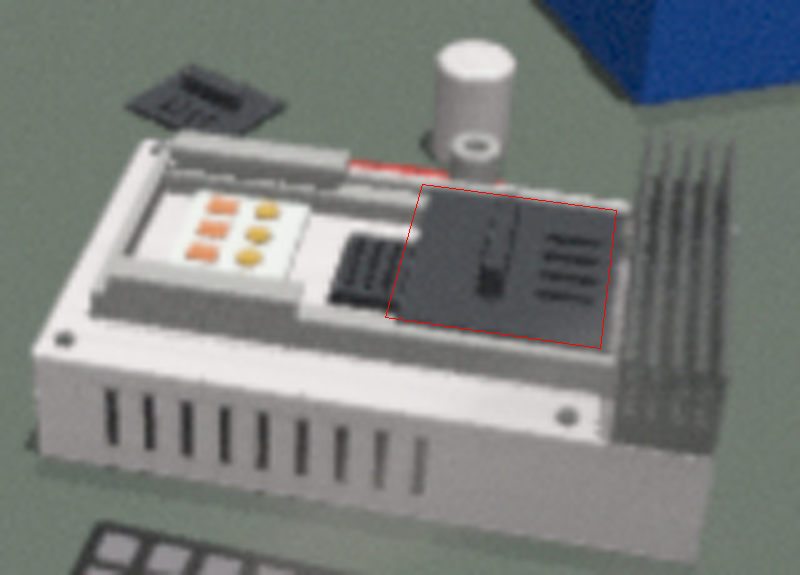

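Both views show the cover flat, matching the predicted outline at about 102 mm of travel. The tab is low, the terminals are open, and the screwdriver, capacitor, socket and calculator look unmoved. Handing in.

```bash
python3 -c "
from workcell import bot
print(bot.finish_job())"
```

```text
the job is handed in; nothing more can be done
None
```

The cover is off its seat and lies flat at the heat-sink end with the terminals open. I handed the job in after about 8 s on the robot's clock.

- **Tab:** I pressed it with closed fingers until it stopped, with the fingertip at unit z of about 56 mm. The last force reading there was 59 N, under the 120 N wrist limit.
- **Cover:** I pushed it by the front face of its rib with almost no reaction force and never lifted it. In the final pictures from both cameras it matches the outline predicted for about 102 mm of travel (70 mm needed).
- **Bystanders:** The screwdriver, capacitor, socket and calculator look unmoved compared with the first pictures. I judged this by eye, not by measurement.
- **Checks that disagreed:** The unit's position as fitted from the two cameras differed by about 3 mm, close to the calibration accuracy. The tool also picked up a tilt of about 2° along the way, which had no visible effect.

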